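# Lock a tow coupling's pin with its spring cotter

## Task

Push the tow coupling's cross pin fully home by its head. Then take the spring cotter out of the kit block, work its straight leg gently down through the cross hole near the pin's end, feeling for the hole with a light touch of under 15 N, and press it down until the bow snaps over the pin and the cotter sits fully home; let go and leave the other parts where they are.

Things in the scene. Friction and masses are not known exactly. Their poses are not given: they have to be found in the camera images.
- coupling: Fixed grey steel clevis. Origin on the bench below the pin's axis, z up. Base plate 130 x 100 x 12 mm (x -50 to 80). Two upright cheeks 50 mm wide, 14 thick, outer faces at y = +31 and -31 mm, rounded tops at z 110; drawbar eye between, its bar running to +x. The steel cross pin, 24 mm thick, lies along y, 85 mm above the bench: head (disc 40 mm across, 10 thick) on the +y side, free end on -y.
- pin (a joint): Slide of the cross pin along the coupling's -y, in m: 0 = pulled out 30 mm, 0.030 = fully home (hard stop, head against the +y cheek). Friction about 6 N holds it where it is.
- pin_head (a point): Centre of the outer face of the pin's head; moves with the pin. Axes as the coupling's. Push it towards the coupling's -y. The whole pin also rolls easily on its axis, up to its stops at 0.38 rad either way (about 2 N sideways at the hole's mouth), and so follows the cotter's leg once the tip is caught in the mouth.
- pin_cross (a point): On the pin's axis at the centre of its cross hole, 17 mm from the free end; with the pin home it is 14 mm outside the -y cheek (before, hidden in it). Axes as the coupling's. The hole, 8 mm square, runs upright right through the pin. The pin lies rolled on its axis by an unmeasured 0 to 0.38 rad either way, so the hole's top mouth, 12 mm above the axis, is up to 4.5 mm off along the coupling's x.
- clip: Spring cotter (R-shaped hair pin) of 6 mm steel wire, about 85 g, upright in the block. Origin: centre of its double coil, a disc 26 mm across and 12 mm thick along the clip's y: grip its flat faces. z up. The straight leg runs down -z at x = y = 0 to a blunt tip 107 mm below. The bow hangs on the +x side, to 83 mm below and 22 mm out; it hugs either side of the pin when the clip's y lies along it.
- clip_seat (a point): Point on the leg's line 55 mm below the coil centre; when the clip is home it lies on the pin's axis at pin_cross. Axes as the clip's.
- clip_tip (a point): Lower end of the straight leg, 107 mm below the coil centre. Axes as the clip's.
- bow (a joint): Spread of the bow about the coil centre, rad: 0 = relaxed, about 0.08 as its throat passes the widest part of the pin (12 mm above home), then back near 0. Pressing it over takes about 8 to 12 N; it pulls itself home in the last millimetres.
- block: Fixed grey kit block 100 x 70 x 40 mm, origin under its centre, z up. The clip's leg stands 23.5 mm deep in a loose 7 mm hole at x = -25 mm, y = 0; pull straight up. Two empty holes at x = 30 mm.
- carton: Bystander: cardboard box 90 x 70 x 60 mm, origin under its centre.
- bearing: Bystander: steel bearing ring 52 mm across, 15 mm high, lying flat, origin under its centre.
- nut: Bystander: dark square nut 34 x 34 x 18 mm, lying flat, origin under its centre.
Not all that is in view belongs to the job. There is more than one size of the coupling; the one meant has the size given above.

How it is judged:
By the outcome, as a careful person would: the job done as asked, in the order asked, and still so for the second after the job is handed in, with the robot touching nothing.
It also fails if it takes over 72 s, if anything falls off the work surface, if the arm or the gripper's body presses on something with over 40 N, if the wrist force passes 120 N, or if a joint passes its speed limit or range.

## Robot

A 6-joint arm with a two-finger parallel gripper is mounted at the origin on the work surface. World frame = base frame: x ahead of the robot, y to its left, z up, the work surface at z = 0. Lengths are in mm, angles in degrees, forces in N, time in s.
With the tool pointing down it reaches from about 400 to 825 mm from the base axis. Payload 7 kg.
Tool frame: the origin (TCP) lies between the finger pads; the fingertips stand 14 mm ahead of it and the grasp point (between the pads) lies 5 mm behind it; z points along the fingers, y is the line along which they close (so a half turn about z gives the same grasp; the last joint's range is limited). The gripper opens to 85 mm and grips with 20 to 120 N. Pads are 22 mm wide; open, the fingers measure 114 mm over their backs; the gripper's body (76 mm by 85 mm) begins 54 mm behind the grasp point. The pads swing forward as they close: fully open they stand 13 mm farther back than shut.
Start: joints at [82.512, 20.546, 0.682, 0, -70.136, -16.507], TCP at [274.504, 616.638, 245.302] pointing down, gripper open.
Joint ranges: [-176.03, 176.03], [-82.01, 121.73], [-58.28, 71.71], [-173.87, 95.51], [-174.79, -0.11], [-173.66, 173.66]. Speed limits (degrees/s): [136.94, 136.94, 172.46, 180, 180, 180].

## Interface

Orientations are given as a 3x3 rotation matrix whose columns are the frame's x, y, z axes.
In Python, from workcell import manip gives the robot as it stands.
- The arm moves only by the tool apply_moves, never from a script. Its argument "targets" is a list of rows, each a list of 6 numbers: the shift along the tool's x, y, z in m, then the turn, a rotation vector about the tool's x, y, z in rad. A call has 1 to 12 rows; each row is the pose to reach, as a shift and turn from the pose commanded when the call began, along the tool's axes at that moment; what a row does not reach only later rows make up. A row lasts 1/12 s, in which the tool goes at most 41.7 mm and 7.16 degrees, less where a joint would pass 70% of its speed; a pose out of reach is approached as far as the arm can. A call with a gripper value outside its range is refused whole. "fingers" is the finger opening in m, from 0 to 0.0854, set as the call begins (left out, the last holds). The fingers move at their own pace and stop on an object; the grip force is fixed at half the most. Time passes only in rows, so rows that repeat a pose let the fingers close. It gives the time, the measured TCP pose, the force, the opening and the grip force at its end, in the units of the state.
- manip.sense(): the state, without advancing time (a new reading comes with each control period).
- manip.snapshot(name): name is "scene" or "side" or "wrist"; returns a dict with "pixels" (480x640x3 uint8, red, green, blue), "range_z" (480x640 float32, mm along the optical axis (not along the pixel's ray), 0 where there is no reading), "fx", "fy", "cx", "cy" (pixels), "xyz" and "attitude" of the camera in the world; the wrist camera has in their place "mount" (4x4, takes a point from camera to tool coordinates, whose origin is the TCP and whose axes are the flange's). Camera axes: x right, y down, z forward; pixel columns grow to the right and rows downward; lengths in mm; the calibration is good to about 2 mm. A picture is of the moment at which its call begins: read the wrist's pose just before it.
- manip.job_done(): hands the job in; it is judged then, once.
The state is a dict: "time_s": time; "q": joint angles; "qvel": joint speeds; "effort": joint torques, N m; "eef_pos": TCP position; "orientation": TCP orientation; "wrist_force": force on the tool from outside, world axes, zero at the start; "moment": the same for the moment, N m; "finger_gap": finger opening in mm; "grip_force": force on a finger pad.
Only numpy, scipy, OpenCV 4.12 (cv2) and the standard library are available. Lean on these libraries where they do the work, as an engineer would, in place of code of your own. Each camera call takes 0.05 s, during which the arm holds its last target. There are 200 camera calls.

## Working session

There is one attempt and no reset: what is moved stays moved. The work goes in short steps, Python scripts to look and compute and a tool call to move; the robot and the scene stay as the last step left them, time stands still between calls to the robot, and variables do not carry over. Pictures are saved under pics/ and viewed, at most 10 in all, crops included, and the job is handed in when it is done.

Besides the shell and the picture viewer there is one more tool, called by a JSON object that holds its "op" and its "data", one argument or row to a line. apply_moves: Moves the arm, as the interface text tells. Its arguments: {"type":"object","properties":{"targets":{"type":"array"},"fingers":{"type":"number"}},"required":["targets"]}

```bash
mkdir -p pics; cat > h.py <<'E'
import numpy as np, cv2, pickle
from workcell import manip
def snap(n,tag):
    s=manip.sense(); d=manip.snapshot(n)
    d={k:(np.array(v) if not np.isscalar(v) else v) for k,v in d.items()}
    if 'mount' in d:
        T=np.eye(4);T[:3,:3]=np.array(s['orientation']);T[:3,3]=s['eef_pos'];M=T@d['mount']
        d['attitude']=M[:3,:3];d['xyz']=M[:3,3]
    pickle.dump(d,open(f'pics/{tag}.pkl','wb'))
    cv2.imwrite(f'pics/{tag}.png',d['pixels'][:,:,::-1]); return d
def load(tag): return pickle.load(open(f'pics/{tag}.pkl','rb'))
def P(d,u,v,z=None):
    z=d['range_z'][int(v),int(u)] if z is None else z
    c=np.array([(u-d['cx'])/d['fx']*z,(v-d['cy'])/d['fy']*z,z])
    return np.array(d['attitude']).reshape(3,3)@c+d['xyz']
def cloud(d):
    z=d['range_z'];v,u=np.indices(z.shape)
    c=np.stack([(u-d['cx'])/d['fx']*z,(v-d['cy'])/d['fy']*z,z],-1)
    w=c@np.array(d['attitude']).reshape(3,3).T+d['xyz']; w[z<=0]=np.nan; return w
def rayz(d,u,v,h):
    R=np.array(d['attitude']).reshape(3,3);r=R@np.array([(u-d['cx'])/d['fx'],(v-d['cy'])/d['fy'],1])
    return d['xyz']+r*(h-d['xyz'][2])/r[2]
E
python3 - <<'E'
from h import *
np.set_printoptions(precision=3,suppress=True)
s=manip.sense();print(s)
a=snap('scene','s0');b=snap('side','d0');w=snap('wrist','w0')
for d in(a,b,w):print(d['xyz'],d['attitude'].tolist(),d['fx'])
print(w['mount'])
cv2.imwrite('pics/both.png',cv2.resize(np.vstack([a['pixels'],b['pixels']])[:,:,::-1],None,fx=.62,fy=.62))
E
```

```text
{'time_s': 0.0, 'q': array([ 82.512,  20.593,   0.633,  -0.019, -70.136, -16.509]), 'qvel': array([ 0.001, -0.063,  0.064, -0.037, -0.01 ,  0.153]), 'effort': array([  0.001, -58.332,  29.343,   6.937,  -0.006,   0.   ]), 'eef_pos': array([274.33 , 616.232, 244.341]), 'orientation': array([[ 0.914, -0.407, -0.001],
       [-0.407, -0.914, -0.002],
       [ 0.   ,  0.002, -1.   ]]), 'wrist_force': array([ 0.278,  0.108, -0.727]), 'moment': array([-0.022, -0.056, -0.003]), 'grip_force': 0.0, 'finger_gap': 85.4990204885572}
[1158.982 -593.325  968.905] [[0.7198443588768703, 0.46524180266103926, -0.5151447991097787], [0.6941181978107414, -0.48770169587791606, 0.5294780291058102], [-0.004901679417925904, -0.738713151970717, -0.6740021162017019]] 506.0181917815888
[ 105.083 -719.233  604.252] [[0.9026070728928698, -0.2301215799197748, 0.3637918778903568], [-0.4303223594547603, -0.4605765898425196, 0.7763323204931787], [-0.011096797603528405, -0.8572708226367337, -0.5147461488332711]] 443.1803579849173
[349.398 582.208 372.582] [[-0.40692441092838055, -0.864119628157341, -0.296158390095249], [-0.9134574459259074, 0.385946882524983, 0.12899805561234579], [0.002831655542119109, 0.32302054439689487, -0.9463877163321727]] 342.4291874149892
[[  -0.      -0.946   -0.323   82.424]
 [   1.      -0.001    0.001    0.804]
 [  -0.001   -0.323    0.946 -128.103]
 [   0.       0.       0.       1.   ]]
```

View pics/s0.png

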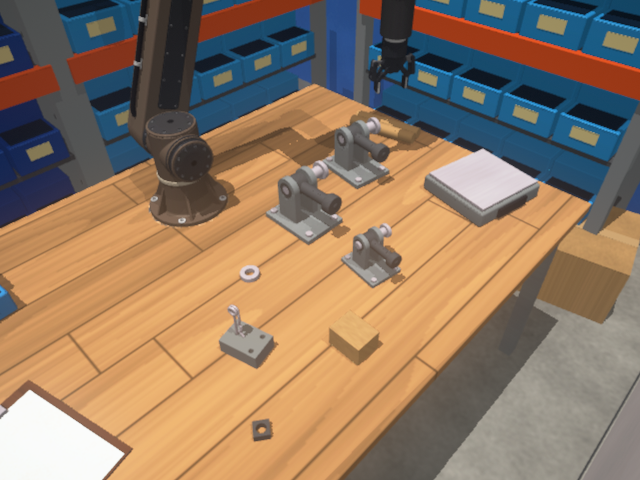

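View pics/d0.png

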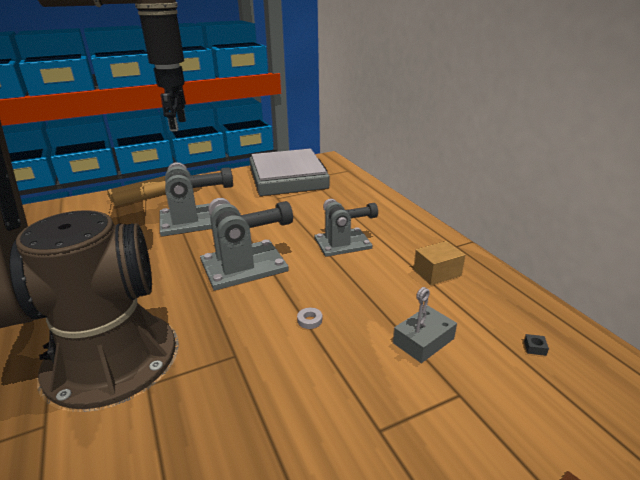

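Candidates for the coupling in the scene view are (305,205), (358,155) and (370,258). The clip is at (237,320) in the block at (247,342). I'll pick the coupling by measured size.

```bash
python3 - <<'E'
from h import *
np.set_printoptions(precision=1,suppress=True)
for n,boxes in(('s0',dict(A=(262,150,345,242),B=(322,110,392,188),C=(338,218,404,285),blk=(215,300,276,366))),('d0',dict(A=(198,190,296,290),B=(155,158,236,236),C=(312,195,382,258),blk=(390,282,460,364)))):
    d=load(n);W=cloud(d)
    for k,(a,b,c,e) in boxes.items():
        p=W[b:e,a:c].reshape(-1,3);p=p[~np.isnan(p[:,0])]
        near=p[(p[:,2]>6)&(p[:,2]<250)]
        pl=near[(near[:,2]<16)]
        print(n,k,len(near),'zmax',np.percentile(near[:,2],[98,99.7,100]),'mean',near.mean(0))
        if len(pl)>10:
            r=cv2.minAreaRect(pl[:,:2].astype(np.float32));print('   plate',r)
        r=cv2.minAreaRect(near[:,:2].astype(np.float32));print('   all',r)
out=[]
d=load('s0')['pixels'];e=load('d0')['pixels']
cr=[d[105:195,318:408],d[150:240,262:352],d[215:305,328:418],d[292:382,205:295]]
cr2=[e[150:240,150:240],e[190:290,200:300],e[180:270,305:395],e[280:370,385:475]]
f=lambda L:np.hstack([cv2.resize(x,(200,200),interpolation=cv2.INTER_CUBIC) for x in L])
cv2.imwrite('pics/crop1.png',np.vstack([f(cr),f(cr2)])[:,:,::-1])
E
```

```text
s0 A 4084 zmax [153.  156.  158.1] mean [325.3 203.   70.7]
   plate ((221.10604858398438, 263.17926025390625), (273.5118408203125, 463.58636474609375), 41.38985824584961)
   all ((221.82568359375, 262.3627014160156), (273.5118408203125, 465.7630920410156), 41.38985824584961)
s0 B 3435 zmax [151.2 156.7 159.6] mean [256.3 503.   70.9]
   plate ((169.49818420410156, 594.0557861328125), (248.1312713623047, 505.94134521484375), 44.14286422729492)
   all ((201.40684509277344, 564.9178466796875), (253.3406982421875, 592.2061767578125), 44.14286422729492)
s0 C 2194 zmax [109.4 111.7 112.9] mean [595.7 165.2  53.8]
   plate ((547.3191528320312, 203.34423828125), (177.25888061523438, 252.17076110839844), 38.43118667602539)
   all ((547.1088256835938, 203.17733764648438), (177.79586791992188, 252.17076110839844), 38.431182861328125)
s0 blk 1743 zmax [133.3 138.  140.4] mean [ 558.4 -228.6   43.3]
   plate ((562.7721557617188, -218.03036499023438), (132.98846435546875, 96.74296569824219), 83.99763488769531)
   all ((544.4417724609375, -205.20755004882812), (107.94312286376953, 124.501777648925
[... 442 characters left out ...]
453125), 84.87155151367188)
   all ((257.82342529296875, 467.04852294921875), (224.8741455078125, 633.9823608398438), 20.54041290283203)
d0 C 2055 zmax [107.9 110.  111.1] mean [577.9 163.2  53.2]
   plate ((581.32958984375, 175.02548217773438), (104.04114532470703, 131.23851013183594), 81.68495178222656)
   all ((594.1849975585938, 180.0714874267578), (117.74527740478516, 155.21969604492188), 81.68495178222656)
d0 blk 2360 zmax [131.8 136.  137.6] mean [ 539.4 -232.    42.4]
   plate ((602.1582641601562, -185.20660400390625), (244.8971710205078, 99.06754302978516), 35.20240020751953)
   all ((601.7351684570312, -185.46273803710938), (245.241943359375, 100.82335662841797), 34.76295852661133)
```

View pics/crop1.png

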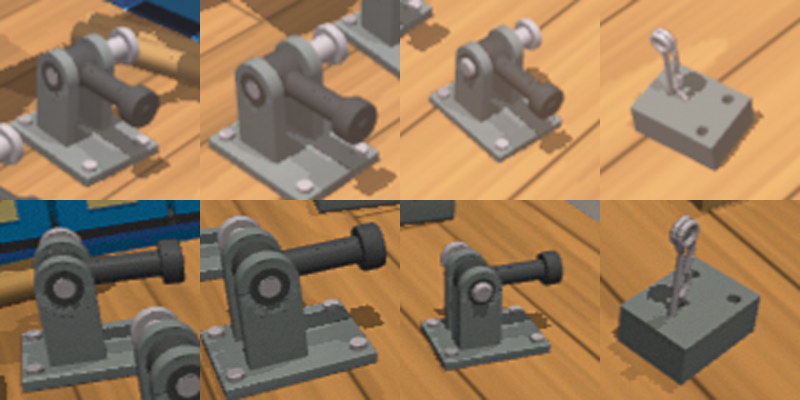

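C (scene (370,258), side (343,228)) is the one. Its top is at 110 mm and its plate is about 131 x 104, while the other two stand about 155 mm tall. Next I'll fit the poses of the coupling and the clip.

```bash
python3 - <<'E'
from h import *
np.set_printoptions(precision=1,suppress=True)
def sel(W,c,r,z0,z1):
    p=W.reshape(-1,3);p=p[~np.isnan(p[:,0])]
    return p[(np.hypot(*(p[:,:2]-c).T)<r)&(p[:,2]>z0)&(p[:,2]<z1)]
for n in('s0','d0'):
    W=cloud(load(n))
    for lo,hi in((7,17),):
        p=sel(W,[590,172],110,lo,hi); print(n,'plate',cv2.minAreaRect(p[:,:2].astype(np.float32)),len(p))
        q=np.sort(p[:,2]);print(np.percentile(q,[10,50,90]))
    p=sel(W,[590,172],120,60,120);print(' upper',p.min(0),p.max(0))
    p=sel(W,[550,-228],90,37,44);print(n,'blktop',cv2.minAreaRect(p[:,:2].astype(np.float32)),len(p))
    p=sel(W,[550,-228],90,112,145);print(n,'coil',p.mean(0),p.min(0),p.max(0),len(p),cv2.minAreaRect(p[:,:2].astype(np.float32)))
    p=sel(W,[550,-228],90,60,145);u,s,v=np.linalg.svd(p[:,:2]-p[:,:2].mean(0),full_matrices=False);print(' clip',p.mean(0),s/len(p)**.5,v[0])
E
```

```text
s0 plate ((584.2217407226562, 171.88943481445312), (100.66334533691406, 132.92547607421875), 81.99124908447266) 822
[ 9.5 12.1 14.9]
 upper [538.9 136.3  60.2] [676.5 240.3 112.9]
s0 blktop ((552.0980224609375, -223.23414611816406), (101.22238159179688, 72.09465789794922), 14.366008758544922) 1022
s0 coil [ 534.  -229.6  127. ] [ 521.1 -237.2  112.2] [ 546.1 -220.9  140.4] 107 ((533.4751586914062, -229.24533081054688), (25.996103286743164, 11.792131423950195), 20.086313247680664)
 clip [ 535.6 -229.   108.7] [7.3 2.6] [0.9 0.3]
d0 plate ((581.32958984375, 175.02548217773438), (104.04114532470703, 131.23851013183594), 81.68495178222656) 676
[ 9.9 11.8 14.1]
 upper [537.1 137.3  60.3] [668.7 244.1 111.1]
d0 blktop ((549.780517578125, -221.46347045898438), (104.65995025634766, 72.71566009521484), 15.203442573547363) 1243
d0 coil [ 526.5 -229.5  125.8] [ 515.1 -236.7  112.2] [ 543.  -222.3  137.6] 154 ((529.197509765625, -227.50587463378906), (27.047142028808594, 12.62405014038086), 14.417351722717285)
 clip [ 529.6 -228.3  105.7] [7.8 2.7] [-1.  -0.2]
```

```bash
cat >> h.py <<'E'
from scipy.spatial.transform import Rotation as Ro
def plan(p,yaw):
    s=manip.sense();R=np.array(s['orientation']);a=np.radians(yaw)
    T=np.array([[np.cos(a),np.sin(a),0],[np.sin(a),-np.cos(a),0],[0,0,-1]])
    print('t',round(s['time_s'],2),'pos',s['eef_pos'],'F',s['wrist_force'],'shift m',np.round(R.T@(np.array(p)-s['eef_pos'])/1000,4),'rot',np.round(Ro.from_matrix(R.T@T).as_rotvec(),4))
E
python3 -c "
from h import *
plan([584,290,210],-8.2)"
```

```text
t 0.15 pos [274.37188076 616.35930038 244.58068278] F [ 0.0059622  -0.21104569 -1.00469158] shift m [0.4156 0.1722 0.0349] rot [ 0.0013  0.     -0.2757]
```

{"op": "apply_moves", "data": {
  "targets": [
    [0.03, 0.012, 0.003, 0, 0, -0.02],
    [0.068, 0.028, 0.006, 0, 0, -0.045],
    [0.105, 0.043, 0.009, 0, 0, -0.07],
    [0.142, 0.058, 0.012, 0, 0, -0.095],
    [0.18, 0.075, 0.015, 0, 0, -0.12],
    [0.218, 0.09, 0.018, 0, 0, -0.145],
    [0.255, 0.106, 0.021, 0, 0, -0.17],
    [0.292, 0.121, 0.024, 0, 0, -0.195],
    [0.33, 0.137, 0.027, 0, 0, -0.22],
    [0.367, 0.152, 0.03, 0, 0, -0.245],
    [0.4, 0.166, 0.033, 0, 0, -0.265],
    [0.4156, 0.1722, 0.0349, 0.0013, 0, -0.2757]
  ],
  "fingers": 0.0
}}

```text
time_s: 1.15
eef_pos: [586.1, 286.9, 209.6]
orientation: [[0.99, -0.144, -0.0], [-0.144, -0.99, 0.0], [-0.0, -0.0, -1.0]]
wrist_force: [-0.4, 0.8, -0.6]
finger_gap: -0.2
grip_force: 0.0
```

```bash
python3 -c "
from h import *
snap('wrist','w1');plan([584,290,210],-8.2)
d=load('w1');c=P(d,320,240);print(c,d['xyz'])
# project predicted points
R=d['attitude'];x=np.array([.9898,-.1426,0]);y=np.array([.1426,.9898,0]);o=np.array([568,175.6,0])
for n,p in dict(head=(0,71,85),topR=(0,31,110),topL=(0,-31,110),pinend=(0,-32,85)).items():
    w=o+p[0]*x+p[1]*y+np.array([0,0,p[2]]);q=R.T@(w-d['xyz']);print(n,w,q[0]/q[2]*d['fx']+d['cx'],q[1]/q[2]*d['fy']+d['cy'])
"
```

```text
t 1.2 pos [586.82340792 285.91538034 209.10349569] F [ 1.15971184  0.89787498 -0.20326722] shift m [-0.0034 -0.0036 -0.0009] rot [ 0.0005  0.0007 -0.0022]
[542.20742816 294.54221551  -1.38879821] [667.44319061 274.44429803 337.69055504]
head [578.1246 245.8758  85.    ] 374.6215948474993 227.64361140614236
topR [572.4206 206.2838 110.    ] 436.1980280890222 238.69931748019675
topL [563.5794 144.9162 110.    ] 523.635464331839 238.54455212094132
pinend [563.4368 143.9264  85.    ] 506.99386398881774 227.4109034308658
```

View pics/w1.png

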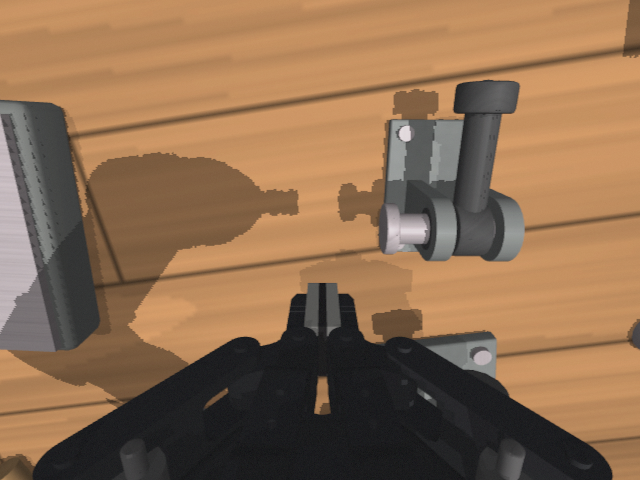

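The picture shows the chosen pin's head, with its outer face at about (380,228), close to the prediction. The cheeks are at (437,225) and (508,228) and the drawbar at (487,95). I'll descend beside the head now and refine the coupling's pose from this view.

{"op": "apply_moves", "data": {
  "targets": [
    [-0.003, 0, 0.025, 0, 0, 0],
    [-0.003, 0, 0.06, 0, 0, 0],
    [-0.003, 0, 0.095, 0, 0, 0],
    [-0.003, 0, 0.12, 0, 0, 0],
    [-0.003, 0, 0.125, 0, 0, 0],
    [-0.003, 0, 0.125, 0, 0, 0]
  ]
}}

```text
time_s: 1.7
eef_pos: [580.3, 290.1, 83.4]
orientation: [[0.99, -0.143, -0.003], [-0.143, -0.99, -0.002], [-0.003, 0.002, -1.0]]
wrist_force: [1.2, 0.2, 0.9]
finger_gap: 0.3
grip_force: 0.0
```

```bash
python3 - <<'E'
from h import *
np.set_printoptions(precision=1,suppress=True)
d=load('w1');W=cloud(d);p=W[60:275,375:530].reshape(-1,3);p=p[~np.isnan(p[:,0])]
o=np.array([568,175.6]);x=np.array([.9898,-.1426]);y=np.array([.1426,.9898])
l=np.c_[(p[:,:2]-o)@x,(p[:,:2]-o)@y,p[:,2]]
c=l[(l[:,2]>80)&(abs(l[:,0])<40)]
for lo,hi in((-45,-12),(10,40),(55,90)):
    q=c[(c[:,1]>lo)&(c[:,1]<hi)];print(lo,len(q),np.percentile(q,[1,50,99],axis=0))
q=l[(l[:,2]<16)&(l[:,2]>8)];print('plate',np.percentile(q,[1,99],axis=0))
q=l[(l[:,2]>40)&(l[:,0]>50)];print('bar',np.percentile(q,[1,50,99],axis=0))
s=manip.sense();print(s['eef_pos'],(s['eef_pos'][:2]-o)@x,(s['eef_pos'][:2]-o)@y)
E
```

```text
-45 1965 [[-24.2 -31.1  82.4]
 [  5.5 -20.4 103.4]
 [ 23.8 -12.4 110.5]]
10 2633 [[-21.9  10.2  81.1]
 [  6.2  25.8 100.6]
 [ 37.   39.3 110.4]]
55 891 [[-16.8  55.3  81.1]
 [  4.3  61.9  99.8]
 [ 19.   65.1 105.3]]
plate [[-47.6 -15.8   9.6]
 [ 78.3  49.1  14.8]]
bar [[ 50.8 -15.8  81.3]
 [ 84.9   5.   96.3]
 [103.4  18.9 105.2]]
[580.3 290.1  83.4] -4.18106345410116 115.04784990038412
```

{"op": "apply_moves", "data": {
  "targets": [
    [0.004, 0.01, 0, 0, 0, 0],
    [0.004, 0.02, 0, 0, 0, 0],
    [0.004, 0.025, 0, 0, 0, 0],
    [0.004, 0.0285, 0, 0, 0, 0],
    [0.004, 0.032, 0, 0, 0, 0],
    [0.004, 0.0355, 0, 0, 0, 0],
    [0.004, 0.039, 0, 0, 0, 0],
    [0.004, 0.0425, 0, 0, 0, 0],
    [0.004, 0.046, 0, 0, 0, 0],
    [0.004, 0.049, 0, 0, 0, 0],
    [0.004, 0.052, 0, 0, 0, 0],
    [0.004, 0.052, 0, 0, 0, 0]
  ]
}}

```text
time_s: 2.7
eef_pos: [578.4, 240.1, 86.2]
orientation: [[0.99, -0.142, 0.003], [-0.142, -0.99, 0.004], [0.002, -0.004, -1.0]]
wrist_force: [-1.0, 4.6, 2.0]
finger_gap: 0.0
grip_force: 2.2
```

```bash
cat > c.py <<'E'
from h import *
np.set_printoptions(precision=1,suppress=True)
o=np.array([568,175.6]);x=np.array([.9898,-.1426]);y=np.array([.1426,.9898])
s=manip.sense();f=s['wrist_force'];print(s['time_s'],s['eef_pos'],'c',(s['eef_pos'][:2]-o)@x,(s['eef_pos'][:2]-o)@y,'F',f,'Fc',f[:2]@x,f[:2]@y,s['finger_gap'],s['grip_force'])
E
python3 c.py
```

```text
2.7 [578.4 240.1  86.2] c 1.1019931710018145 65.36540788210408 F [-1.   4.6  2. ] Fc -1.6670339552151272 4.393255674248105 0.02090139628615126 2.1941079944372177
```

{"op": "apply_moves", "data": {
  "targets": [
    [0, 0.002, 0, 0, 0, 0],
    [0, 0.004, 0, 0, 0, 0],
    [0, 0.006, 0, 0, 0, 0],
    [0, 0.007, 0, 0, 0, 0],
    [0, 0.008, 0, 0, 0, 0],
    [0, 0.009, 0, 0, 0, 0],
    [0, 0.009, 0, 0, 0, 0]
  ]
}}

```text
time_s: 3.28
eef_pos: [577.2, 231.5, 86.2]
orientation: [[0.99, -0.142, 0.003], [-0.142, -0.99, 0.004], [0.002, -0.004, -1.0]]
wrist_force: [-0.6, 5.9, 2.5]
finger_gap: 0.2
grip_force: 2.7
```

```bash
python3 c.py
```

```text
3.2833 [577.2 231.5  86.2] c 1.1730899057386883 56.60160900402951 F [-0.6  5.9  2.5] Fc -1.432799976177184 5.788666100260103 0.2008310223694639 2.7063674479722977
```

{"op": "apply_moves", "data": {
  "targets": [
    [0, 0.001, 0, 0, 0, 0],
    [0, 0.002, 0, 0, 0, 0],
    [0, 0.003, 0, 0, 0, 0],
    [0, 0.003, 0, 0, 0, 0]
  ]
}}

```text
time_s: 3.62
eef_pos: [577.5, 230.4, 86.5]
orientation: [[0.99, -0.141, 0.005], [-0.141, -0.99, 0.006], [0.004, -0.007, -1.0]]
wrist_force: [-1.2, 12.6, 0.5]
finger_gap: -0.3
grip_force: 6.2
```

```bash
python3 c.py
```

```text
3.6167 [577.5 230.4  86.5] c 1.6065834100274514 55.62886127319567 F [-1.2 12.6  0.5] Fc -3.0018536112828844 12.27793527959671 -0.26209093807174105 6.177275776863098
```

{"op": "apply_moves", "data": {
  "targets": [
    [0, 0.002, 0, 0, 0, 0],
    [0, 0.004, 0, 0, 0, 0],
    [0, 0.004, 0, 0, 0, 0]
  ]
}}

```text
time_s: 3.87
eef_pos: [578.0, 229.9, 87.1]
orientation: [[0.99, -0.141, 0.008], [-0.141, -0.99, 0.012], [0.006, -0.013, -1.0]]
wrist_force: [-2.4, 25.2, -0.3]
finger_gap: 0.2
grip_force: 12.3
```

```bash
python3 c.py
```

```text
3.8667 [578.  229.9  87.1] c 2.1783501043077695 55.19196957979295 F [-2.4 25.2 -0.3] Fc -5.954660667292238 24.597560120506465 0.24517230715896704 12.285421192646027
```

{"op": "apply_moves", "data": {
  "targets": [
    [0, -0.01, 0, 0, 0, 0],
    [0, -0.035, 0, 0, 0, 0],
    [0, -0.05, -0.02, 0, 0, 0],
    [0, -0.05, -0.06, 0, 0, 0],
    [0, -0.05, -0.1, 0, 0, 0],
    [0.005, -0.025, -0.125, 0, 0, 0],
    [0.012, 0.015, -0.125, 0, 0, 0],
    [0.02, 0.055, -0.125, 0, 0, 0],
    [0.028, 0.09, -0.125, 0, 0, 0],
    [0.028, 0.1, -0.125, 0, 0, 0],
    [0.028, 0.1, -0.125, 0, 0, 0]
  ]
}}

```text
time_s: 4.78
eef_pos: [588.4, 116.9, 210.4]
orientation: [[0.989, -0.146, -0.0], [-0.146, -0.989, 0.001], [-0.0, -0.001, -1.0]]
wrist_force: [-0.3, -0.1, -0.0]
finger_gap: 0.4
grip_force: 0.0
```

```bash
python3 c.py; python3 - <<'E'
from h import *
np.set_printoptions(precision=1,suppress=True)
d=snap('wrist','w2');W=cloud(d)
o=np.array([568,175.6]);x=np.array([.9898,-.1426]);y=np.array([.1426,.9898])
R=d['attitude']
def pr(a,b,z):
    w=np.r_[o+a*x+b*y,z];q=R.T@(w-d['xyz']);return q[0]/q[2]*d['fx']+d['cx'],q[1]/q[2]*d['fy']+d['cy']
u,v=pr(0,-45,97);print('pred mouth',u,v)
u0,v0=int(u)-60,int(v)-45
cv2.imwrite('pics/w2c.png',cv2.resize(d['pixels'][v0:v0+90,u0:u0+120],None,fx=6,fy=6,interpolation=cv2.INTER_CUBIC)[:,:,::-1]);print('crop origin',u0,v0)
E
```

```text
4.7833 [588.4 116.9 210.4] c 28.53939622972089 -55.22191595123119 F [-0.3 -0.1 -0. ] Fc -0.2622512261412266 -0.13620914558890818 0.37654903713461807 0.0
pred mouth 307.9160433368934 264.9414393920856
crop origin 247 219
```

View pics/w2c.png

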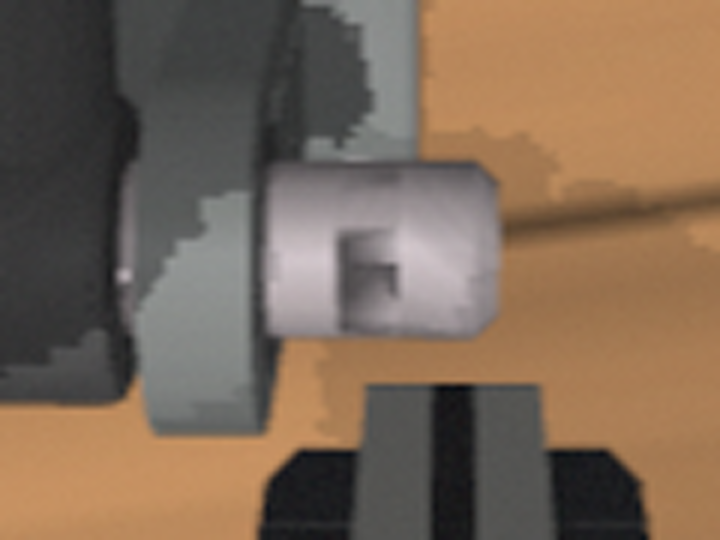

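```bash
python3 - <<'E'
from h import *
np.set_printoptions(precision=1,suppress=True,linewidth=150)
o=np.array([568,175.6]);x=np.array([.9898,-.1426]);y=np.array([.1426,.9898])
d=load('w2');W=cloud(d)
L=lambda w:np.c_[(w[:,:2]-o)@x,(w[:,:2]-o)@y,w[:,2]]
for u in(296,308,310,322):print(u);print(L(W[244:278,u])[:, [0,1,2]].T)
q=L(W[244:278,290:332].reshape(-1,3));q=q[(q[:,2]>80)&(q[:,1]<-34)];print(np.percentile(q,[0,1,50,99,100],axis=0))
E
```

```text
296
[[ -5.8  -7.   10.1  10.6  10.1   9.9   9.6   8.9   8.2   8.1   7.3   6.5   6.    6.4   5.4   3.8   3.    2.5   1.8   1.8   0.6  -0.4  -0.9  -2.1
   -2.9  -4.   -4.6  -5.5  -6.8  -7.7  -9.6 -11.8 -57.5 -59.2]
 [-31.4 -31.3 -35.1 -35.3 -35.4 -35.5 -35.6 -35.6 -35.6 -35.7 -35.7 -35.7 -35.7 -35.9 -35.9 -35.7 -35.7 -35.7 -35.7 -35.9 -35.8 -35.7 -35.8 -35.7
  -35.7 -35.6 -35.6 -35.6 -35.5 -35.5 -35.3 -35.  -27.3 -27.2]
 [ 37.2  36.6  82.7  86.1  86.9  88.7  90.1  90.4  90.7  92.5  92.5  92.7  93.5  96.3  95.8  94.1  94.3  95.   95.5  97.4  96.6  96.2  96.9  96.1
   96.2  95.8  96.3  96.2  95.2  95.3  93.1  90.4   0.4  -0.5]]
308
[[-15.7 -17.2  10.3  10.6  10.4   9.9   9.3   9.    8.3   8.2   7.4   7.    6.2   5.6   4.9   4.7   3.4   3.1   2.   -5.5  -5.1  -5.5  -5.7  -5.5
   -6.   -6.3  -5.7  -6.   -6.9  -7.9  -9.5 -11.4 -58.  -58.6]
 [-41.5 -41.5 -44.7 -44.8 -44.9 -44.9 -44.9 -45.  -45.  -45.  -45.  -45.1 -45.1 -45.1 -45.1 -45.1 -45.1 -45.1 -45.1 -44.4 -44.5 -44.5 -44.6 -44.7
  -44.7 -44.7 -44.9 -44.9 -44.9 -44.9 -44.8 -44.7 -40.4 -40.4]
 [ 11.8  10.8  83.2  86.2  87.8  88.6  89.3  9
[... 832 characters left out ...]
 9.6   9.5   9.1   8.7   7.9   7.2   6.8   6.4   5.4   4.7   4.2   3.5   2.6   1.6   0.9   0.9   0.1  -1.   -1.6
   -2.8  -3.9  -4.7  -5.9  -7.3  -7.9  -9.4 -12.1 -57.6 -58.6]
 [-55.8 -55.8 -55.9 -55.9 -55.9 -55.9 -55.9 -55.9 -55.9 -55.9 -55.9 -55.9 -55.9 -55.9 -55.9 -55.9 -55.9 -55.9 -55.9 -55.9 -55.9 -55.9 -55.9 -55.9
  -55.9 -55.9 -55.9 -55.9 -55.9 -55.8 -55.8 -55.8 -55.7 -55.7]
 [ -0.4  -0.9  82.4  85.3  88.2  88.   89.9  91.   92.   92.   92.4  93.5  94.5  94.1  94.4  95.2  95.6  95.5  95.   95.5  97.2  97.4  96.9  97.3
   96.6  96.   96.2  95.5  94.5  94.9  93.6  90.    0.5   0.8]]
[[-12.5 -62.3  80.7]
 [-11.8 -62.2  82.2]
 [  3.1 -47.9  93.9]
 [ 10.8 -34.2  97.4]
 [ 11.  -34.   98. ]]
```

```bash
python3 - <<'E'
from h import *
np.set_printoptions(precision=2,suppress=True)
print(manip.sense()['q'])
for yaw in(15,-165):plan([552,-229,250],yaw)
E
```

```text
[ 29.97  15.   -11.95  -0.05 -63.01  51.72]
t 4.83 pos [588.7  118.33 210.33] F [-0.18  1.67  0.52] shift m [ 0.01  0.35 -0.04] rot [-0.   -0.   -0.41]
t 4.83 pos [588.7  118.33 210.33] F [-0.18  1.67  0.52] shift m [ 0.01  0.35 -0.04] rot [-0.    0.    2.73]
```

{"op": "apply_moves", "data": {
  "targets": [
    [-0.0005, 0.02, -0.01, 0, 0, 0.11],
    [-0.001, 0.05, -0.02, 0, 0, 0.23],
    [-0.002, 0.085, -0.03, 0, 0, 0.35],
    [-0.003, 0.12, -0.04, 0, 0, 0.47],
    [-0.004, 0.155, -0.04, 0, 0, 0.59],
    [-0.005, 0.19, -0.04, 0, 0, 0.71],
    [-0.006, 0.225, -0.04, 0, 0, 0.83],
    [-0.007, 0.26, -0.04, 0, 0, 0.95],
    [-0.0075, 0.295, -0.04, 0, 0, 1.07],
    [-0.008, 0.325, -0.04, 0, 0, 1.19],
    [-0.0084, 0.345, -0.04, 0, 0, 1.31],
    [-0.0084, 0.3517, -0.04, 0, 0, 1.43]
  ],
  "fingers": 0.045
}}

```text
time_s: 5.83
eef_pos: [530.2, -228.8, 249.4]
orientation: [[-0.009, -1.0, -0.001], [-1.0, 0.009, 0.001], [-0.001, 0.001, -1.0]]
wrist_force: [0.4, -0.1, 0.6]
finger_gap: 45.2
grip_force: 0.0
```

{"op": "apply_moves", "data": {
  "targets": [
    [0, 0, 0, 0, 0, 0.12],
    [0, 0, 0, 0, 0, 0.24],
    [0, 0, 0, 0, 0, 0.36],
    [0, 0, 0, 0, 0, 0.48],
    [0, 0, 0, 0, 0, 0.6],
    [0, 0, 0, 0, 0, 0.72],
    [0, 0, 0, 0, 0, 0.84],
    [0, 0, 0, 0, 0, 0.96],
    [0, 0, 0, 0, 0, 1.08],
    [0, 0, 0, 0, 0, 1.19],
    [0, 0, 0, 0, 0, 1.28],
    [0, 0, 0, 0, 0, 1.3]
  ]
}}

```text
time_s: 6.83
eef_pos: [531.0, -226.1, 249.5]
orientation: [[-0.965, -0.262, -0.0], [-0.262, 0.965, 0.001], [-0.0, 0.001, -1.0]]
wrist_force: [-0.6, -0.4, 0.3]
finger_gap: 44.9
grip_force: 0.0
```

```bash
python3 - <<'E'
from h import *
np.set_printoptions(precision=1,suppress=True)
d=snap('wrist','w3');plan([529,-228.5,250],-165)
W=cloud(d);p=W.reshape(-1,3)
m=~np.isnan(p[:,0])&(np.hypot(p[:,0]-529,p[:,1]+228.5)<45)
for lo,hi in((105,145),(60,105),(50,60)):
    q=p[m&(p[:,2]>lo)&(p[:,2]<hi)];print(lo,len(q),q.mean(0) if len(q) else '')
    if len(q)>5:print(np.percentile(q,[1,99],axis=0),cv2.minAreaRect(q[:,:2].astype(np.float32)))
q=p[~np.isnan(p[:,0])&(np.hypot(p[:,0]-550,p[:,1]+222)<80)&(abs(p[:,2]-40)<3)];print('blk',cv2.minAreaRect(q[:,:2].astype(np.float32)))
cv2.imwrite('pics/w3c.png',cv2.resize(d['pixels'][130:350,180:460],None,fx=2.5,fy=2.5,interpolation=cv2.INTER_CUBIC)[:,:,::-1])
E
```

```text
t 6.88 pos [ 531.  -226.2  249.5] F [-0.2 -0.8  0.1] shift m [ 0. -0. -0.] rot [0. 0. 0.]
105 502 [ 525.7 -229.8  132. ]
[[ 515.7 -236.8  118.5]
 [ 539.1 -222.   136.4]] ((528.0278930664062, -229.1941375732422), (24.535614013671875, 11.574525833129883), 15.364818572998047)
60 51 [ 524.9 -229.7   73.1]
[[ 523.8 -232.2   60.3]
 [ 527.3 -226.9   87.7]] ((525.1778564453125, -229.98863220214844), (2.899350881576538, 5.741316795349121), 20.419261932373047)
50 16 [ 524.4 -229.8   55.5]
[[ 523.5 -232.2   50.6]
 [ 527.3 -227.    59.8]] ((525.0455322265625, -230.1935272216797), (2.6558539867401123, 5.928015232086182), 27.38704490661621)
blk ((549.7723999023438, -223.3524169921875), (100.85995483398438, 70.22549438476562), 14.502946853637695)
```

View pics/w3c.png

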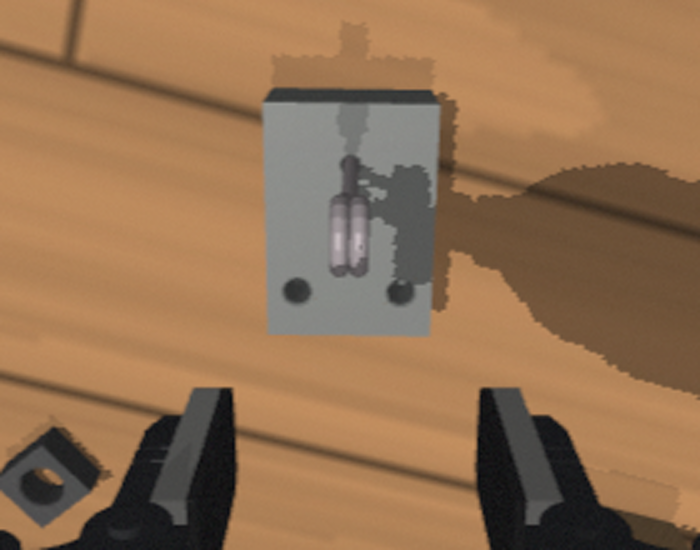

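The clip's coil is at crop (349,235), edge-on, with the leg going into the block just above it at (350,170). The two empty holes are at (298,291) and (400,292), so the bow is on the +x side. I'll descend onto the coil.

{"op": "apply_moves", "data": {
  "targets": [
    [0.001, -0.001, 0.02, 0, 0, 0],
    [0.003, -0.0015, 0.05, 0, 0, 0],
    [0.0041, -0.002, 0.085, 0, 0, 0],
    [0.0041, -0.002, 0.11, 0, 0, 0],
    [0.0041, -0.002, 0.125, 0, 0, 0],
    [0.0041, -0.002, 0.131, 0, 0, 0],
    [0.0041, -0.002, 0.131, 0, 0, 0]
  ]
}}

```text
time_s: 7.47
eef_pos: [526.5, -229.5, 117.2]
orientation: [[-0.964, -0.268, -0.003], [-0.268, 0.964, 0.001], [0.002, 0.002, -1.0]]
wrist_force: [0.7, -0.2, 0.0]
finger_gap: 45.0
grip_force: 0.0
```

```bash
python3 -c "
from h import *
np.set_printoptions(precision=1,suppress=True)
plan([527.6,-229.2,118.5],-165)"
```

```text
t 7.47 pos [ 526.5 -229.5  117.2] F [ 0.7 -0.2  0. ] shift m [-0.  0. -0.] rot [ 0. -0.  0.]
```

Within about 1 mm, so I'll close with a small correction.

{"op": "apply_moves", "data": {
  "targets": [
    [-0.001, 0, -0.001, 0, 0, 0],
    [-0.001, 0, -0.001, 0, 0, 0],
    [-0.001, 0, -0.001, 0, 0, 0],
    [-0.001, 0, -0.001, 0, 0, 0],
    [-0.001, 0, -0.001, 0, 0, 0],
    [-0.001, 0, -0.001, 0, 0, 0],
    [-0.001, 0, -0.001, 0, 0, 0],
    [-0.001, 0, -0.001, 0, 0, 0]
  ],
  "fingers": 0.0
}}

```text
time_s: 8.13
eef_pos: [529.0, -229.8, 121.3]
orientation: [[-0.964, -0.266, 0.003], [-0.266, 0.964, 0.001], [-0.003, -0.0, -1.0]]
wrist_force: [-0.6, 1.1, 5.9]
finger_gap: 11.1
grip_force: 59.8
```

```bash
python3 c.py
```

```text
8.1333 [ 529.  -229.8  121.3] c 19.214480577887247 -406.80391458397145 F [-0.6  1.1  5.9] Fc -0.7878550123530028 1.0353563895890192 11.148832974035928 59.76698577404022
```

{"op": "apply_moves", "data": {
  "targets": [
    [0, 0, -0.003, 0, 0, 0],
    [0, 0, -0.01, 0, 0, 0],
    [0, 0, -0.02, 0, 0, 0],
    [0, 0, -0.035, 0, 0, 0],
    [0, 0, -0.055, 0, 0, 0],
    [0, 0, -0.08, 0, 0, 0],
    [0, 0, -0.105, 0, 0, 0],
    [0, 0, -0.115, 0, 0, 0],
    [0, 0, -0.115, 0, 0, 0]
  ]
}}

```text
time_s: 8.88
eef_pos: [529.1, -230.2, 238.4]
orientation: [[-0.964, -0.266, 0.005], [-0.266, 0.964, 0.0], [-0.005, -0.001, -1.0]]
wrist_force: [0.7, 0.5, -1.1]
finger_gap: 11.1
grip_force: 58.7
```

```bash
python3 c.py; python3 - <<'E'
from h import *
np.set_printoptions(precision=4,suppress=True)
plan([559.7,131,235],171.8)
E
```

```text
8.8833 [ 529.1 -230.2  238.4] c 19.352244840766446 -407.21238724526233 F [ 0.7  0.5 -1.1] Fc 0.648948255200492 0.5972385462646055 11.05672909122002 58.704970479011536
t 8.88 pos [ 529.0879 -230.2027  238.3586] F [ 0.7275  0.4986 -1.0887] shift m [-0.1254  0.3401  0.0036] rot [-0.0002  0.0055  0.4119]
```

{"op": "apply_moves", "data": {
  "targets": [
    [-0.006, 0.016, 0, 0, 0, 0.02],
    [-0.018, 0.048, 0, 0, 0, 0.06],
    [-0.031, 0.083, 0, 0, 0, 0.1],
    [-0.043, 0.117, 0, 0, 0, 0.14],
    [-0.056, 0.152, 0, 0, 0.001, 0.185],
    [-0.069, 0.187, 0.001, 0, 0.002, 0.225],
    [-0.081, 0.22, 0.001, 0, 0.003, 0.265],
    [-0.094, 0.255, 0.002, 0, 0.004, 0.31],
    [-0.106, 0.288, 0.003, 0, 0.005, 0.35],
    [-0.118, 0.32, 0.003, 0, 0.0055, 0.385],
    [-0.124, 0.336, 0.003, 0, 0.0055, 0.405],
    [-0.1254, 0.3401, 0.0036, 0, 0.0055, 0.4119]
  ]
}}

```text
time_s: 9.88
eef_pos: [558.2, 134.0, 230.2]
orientation: [[-0.99, 0.142, -0.007], [0.142, 0.99, 0.0], [0.007, -0.001, -1.0]]
wrist_force: [0.8, -0.3, -0.7]
finger_gap: 11.0
grip_force: 58.7
```

{"op": "apply_moves", "data": {
  "targets": [
    [0, 0, 0.005, 0, 0, 0],
    [0, 0, 0.012, 0, 0, 0],
    [0, 0, 0.014, 0, 0, 0],
    [0, 0, 0.014, 0, 0, 0]
  ]
}}

```text
time_s: 10.22
eef_pos: [557.8, 130.0, 216.2]
orientation: [[-0.99, 0.144, -0.007], [0.144, 0.99, -0.0], [0.007, -0.001, -1.0]]
wrist_force: [-1.1, -0.9, -1.1]
finger_gap: 11.0
grip_force: 58.7
```

```bash
python3 c.py; python3 - <<'E'
from h import *
np.set_printoptions(precision=1,suppress=True,linewidth=150)
d=snap('wrist','w4');plan([559.7,131,220],171.8)
o=np.array([568,175.6]);x=np.array([.9898,-.1426]);y=np.array([.1426,.9898])
w=np.r_[o-1.8*x-45.3*y,97];q=d['attitude'].T@(w-d['xyz']);u,v=q[0]/q[2]*d['fx']+d['cx'],q[1]/q[2]*d['fy']+d['cy'];print('pred hole px',u,v)
v0,u0=int(v)-60,int(u)-65;print(u0,v0)
cv2.imwrite('pics/w4c.png',cv2.resize(d['pixels'][v0:v0+100,u0:u0+130],None,fx=6,fy=6,interpolation=cv2.INTER_CUBIC)[:,:,::-1])
E
```

```text
10.2167 [557.8 130.  216.2] c -3.6253366446047948 -46.635735810577835 F [-1.1 -0.9 -1.1] Fc -0.962972420850068 -1.0604036382571942 10.968820838071714 58.710315227508545
t 10.27 pos [558.2 130.1 216.9] F [-0.4 -0.2 -0.7] shift m [-0.  0. -0.] rot [-0. -0. -0.]
pred hole px 325.12486289033365 233.67906449950388
260 173
```

View pics/w4c.png

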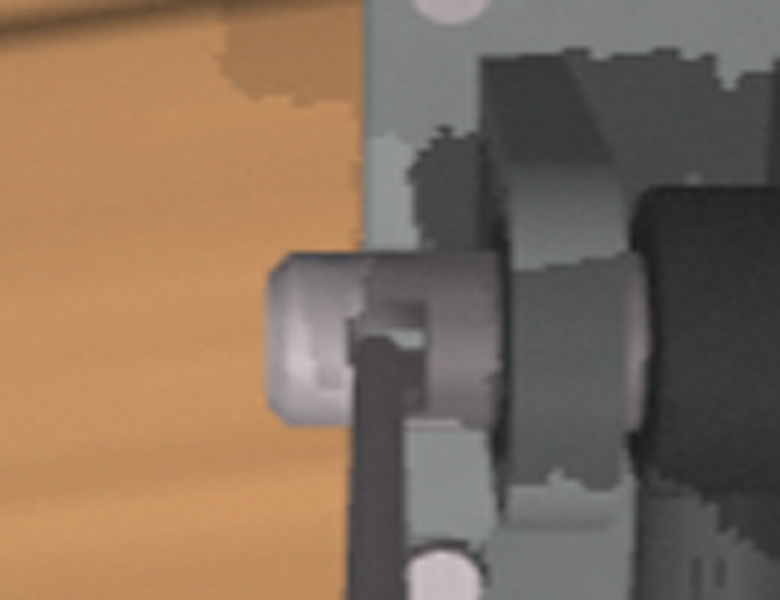

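The crop shows the leg's tip at about (381,342) over the hole's mouth, which spans roughly x 363–428 and y 300–405. The tip sits a little to the left, towards -y. I'll measure both from the depth data.

```bash
python3 - <<'E'
from h import *
np.set_printoptions(precision=1,suppress=True,linewidth=160)
o=np.array([568,175.6]);x=np.array([.9898,-.1426]);y=np.array([.1426,.9898])
d=load('w4');W=cloud(d)
l=np.stack([(W[...,:2]-o)@x,(W[...,:2]-o)@y,W[...,2]],-1)
print('cx',d['cx'],d['cy'])
for v in range(230,275,5):
    r=l[v,312:334];m=(r[:,2]>100);print(v,np.where(m)[0]+312,r[m].mean(0) if m.any() else '', r[m][:,[0]].min() if m.any() else '')
for u in(308,326,328,330,340):print(u);print(l[214:246,u].T)
print('row218',l[225,305:345].T)
E
```

```text
cx 322.03432781541363 230.3645225219639
230 [320 321 322 323 324 325 326] [-10.3 -46.9 113.8] -10.866600926991739
235 [319 320 321 322 323 324 325 326 327] [ -9.8 -46.9 123.2] -10.857091484288869
240 [319 320 321 322 323 324 325 326 327] [ -9.4 -46.9 132. ] -10.072784168595682
245 [319 320 321 322 323 324 325 326 327] [ -9.1 -46.9 140.6] -9.660978692284612
250 [319 320 321 322 323 324 325 326 327] [ -8.7 -46.9 148.4] -9.403260099367822
255 [318 319 320 321 322 323 324 325 326 327] [ -8.2 -47.3 155.1] -8.980461217619228
260 [318 319 320 321 322 323 324 325 326 327] [ -8.1 -47.2 162.5] -9.013037994854338
265 [318 319 320 321 322 323 324 325 326 327 328] [ -7.6 -46.9 168.5] -8.600641004828686
270 [318 319 320 321 322 323 324 325 326 327 328] [ -7.3 -47.  174.5] -8.246536590628326
308
[[  9.8 -13.3 -12.6 -12.5   nan -11.7 -11.  -10.7  -9.8  -9.1  -8.6  -7.6  -7.1  -6.7  -5.5  -5.3  -4.   -3.4  -3.   -1.8  -1.3  -0.4   0.3   0.9   2.5   2.9
    3.8   5.2   6.7   7.8  43.4  44.1]
 [-62.6 -58.7 -58.7 -58.6   nan -58.5 -58.5 -58.5 -58.5 -58.5 -58.4 -58.5 -58.4 -58.4 -58.5 -58.4 -58.5 -58.5 -
[... 2709 characters left out ...]
.1  -8.   -7.8  -7.7  -8.1  -7.9  -8.3  -7.6  -7.9  -8.3  -8.4  -7.8  -7.8  -7.7  -8.   -7.7  -8.1  -7.7  -8.1  -7.6  -8.2
   -8.1  -7.9  -7.9  -7.9  -7.6  -7.7  -7.5  -7.8  -7.7  -8.   -7.7  -8.   -8.3  -9.2]
 [-60.8 -60.1 -59.2 -58.5 -57.6 -56.9 -56.1 -55.4 -54.6 -53.8 -53.1 -52.3 -51.5 -50.8 -50.  -49.2 -48.5 -47.7 -46.9 -46.2 -45.4 -44.6 -43.8 -43.1 -42.3 -41.6
  -40.8 -40.  -39.3 -38.5 -37.7 -36.9 -36.1 -35.4 -34.6 -33.9 -33.1 -32.4 -31.7 -31.1]
 [ 92.5  92.4  94.3  93.3  94.6  94.9  94.5  93.8  93.5  94.8  94.2  95.4  93.4  94.3  95.5  95.9  94.   94.   93.8  94.6  93.6  94.8  93.6  94.8  93.5  95.1
   94.8  94.2  94.4  94.2  93.4  93.7  92.9  93.9  93.7  94.6  93.6  94.7  95.5  98.4]]
```

{"op": "apply_moves", "data": {
  "targets": [
    [0, 0.001, 0, 0, -0.02, 0],
    [0, 0.002, 0, 0, -0.04, 0],
    [0, 0.002, 0, 0, -0.055, 0],
    [0, 0.002, 0.003, 0, -0.055, 0],
    [0, 0.002, 0.006, 0, -0.055, 0],
    [0, 0.002, 0.006, 0, -0.055, 0]
  ]
}}

```text
time_s: 10.77
eef_pos: [558.3, 133.4, 211.0]
orientation: [[-0.989, 0.143, 0.049], [0.142, 0.99, -0.007], [-0.049, -0.0, -0.999]]
wrist_force: [-0.5, 1.0, -0.6]
finger_gap: 11.1
grip_force: 58.7
```

```bash
python3 c.py; cat > m.py <<'E'
import sys
from h import *
np.set_printoptions(precision=1,suppress=True,linewidth=160)
o=np.array([568,175.6]);x=np.array([.9898,-.1426]);y=np.array([.1426,.9898])
d=snap('wrist',sys.argv[1]);W=cloud(d);print(manip.sense()['orientation'][:,2])
l=np.stack([(W[...,:2]-o)@x,(W[...,:2]-o)@y,W[...,2]],-1)
q=l.reshape(-1,3);m=(q[:,2]>100)&(q[:,2]<165)&(abs(q[:,1]+45.5)<7)&(abs(q[:,0])<20);q=q[m]
print('leg n',len(q),'zmin',q[:,2].min(),'dx/dz,x@105',np.polyfit(q[:,2]-105,q[:,0],1),'dy/dz',np.polyfit(q[:,2]-105,q[:,1],1))
# pin surface & hole
b=(l[...,2]>88)&(l[...,2]<99)&(l[...,1]<-34)&(l[...,1]>-64)&(abs(l[...,0]+1)<14)
print('pin y range',np.percentile(l[b][:,1],[0.5,99.5]))
vv,uu=np.where(b);print(uu.min(),uu.max(),vv.min(),vv.max())
u0,v0=290,175
cv2.imwrite(f'pics/{sys.argv[1]}c.png',cv2.resize(d['pixels'][v0:v0+85,u0:u0+70],None,fx=7,fy=7,interpolation=cv2.INTER_CUBIC)[:,:,::-1])
E
python3 m.py w5
```

```text
10.7667 [558.3 133.4 211. ] c -3.5520295224091156 -43.14056931525271 F [-0.5  1.  -0.6] Fc -0.686980971590586 0.9498594381765322 11.070386995568853 58.73888075351715
[ 0. -0. -1.]
leg n 346 zmin 106.12425982350538 dx/dz,x@105 [-0.  -4.2] dy/dz [ -0.  -43.3]
pin y range [-61.4 -34.2]
299 335 210 238
```

View pics/w5c.png

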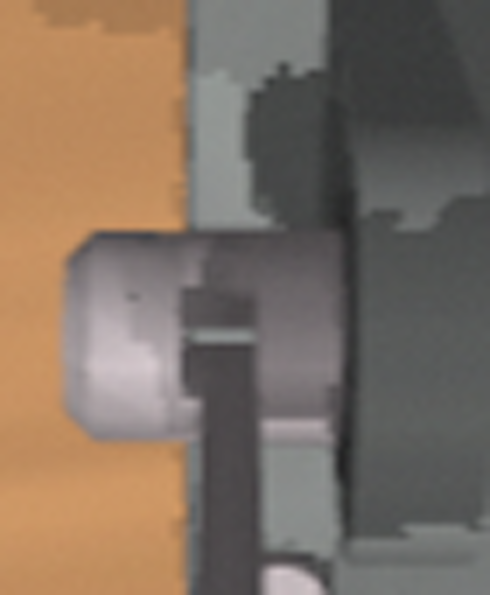

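The leg is now upright and centred in x, but about 1 mm too far towards +y (leg centre at crop 230, hole centre at 220). I'll shift back 1 mm and feel downward, keeping the motion vertical despite the tool's 0.049 rad tilt.

{"op": "apply_moves", "data": {
  "targets": [
    [0, -0.001, 0.001, 0, 0, 0],
    [0.0002, -0.001, 0.003, 0, 0, 0],
    [0.0003, -0.001, 0.005, 0, 0, 0],
    [0.0004, -0.001, 0.007, 0, 0, 0],
    [0.0004, -0.001, 0.008, 0, 0, 0],
    [0.0005, -0.001, 0.009, 0, 0, 0],
    [0.0005, -0.001, 0.01, 0, 0, 0],
    [0.0006, -0.001, 0.011, 0, 0, 0],
    [0.0006, -0.001, 0.011, 0, 0, 0]
  ]
}}

```text
time_s: 11.57
eef_pos: [558.5, 132.4, 200.4]
orientation: [[-0.989, 0.143, 0.049], [0.143, 0.99, -0.007], [-0.05, 0.0, -0.999]]
wrist_force: [-0.0, -0.4, -1.1]
finger_gap: 10.7
grip_force: 58.7
```

```bash
python3 c.py
```

```text
11.5667 [558.5 132.4 200.4] c -3.1952133522301174 -44.137122507569416 F [-0.  -0.4 -1.1] Fc 0.010167350718109508 -0.4189571476861846 10.67140267970638 58.73914361000061
```

{"op": "apply_moves", "data": {
  "targets": [
    [0, 0, 0.001, 0, 0, 0],
    [0.0001, 0, 0.002, 0, 0, 0],
    [0.0001, 0, 0.003, 0, 0, 0],
    [0.0002, 0, 0.004, 0, 0, 0],
    [0.0002, 0, 0.004, 0, 0, 0]
  ]
}}

```text
time_s: 11.98
eef_pos: [558.5, 132.4, 196.3]
orientation: [[-0.989, 0.143, 0.049], [0.143, 0.99, -0.007], [-0.05, 0.0, -0.999]]
wrist_force: [0.4, 0.3, -0.9]
finger_gap: 11.1
grip_force: 58.7
```

```bash
python3 c.py
```

```text
11.9833 [558.5 132.4 196.3] c -3.2166617456357702 -44.15863410646082 F [ 0.4  0.3 -0.9] Fc 0.3023625704202631 0.38961033639380727 11.123241888962282 58.7392383813858
```

Tip is in the hole with no force. I'll continue down.

{"op": "apply_moves", "data": {
  "targets": [
    [0.0001, 0, 0.001, 0, 0, 0],
    [0.0001, 0, 0.0025, 0, 0, 0],
    [0.0002, 0, 0.004, 0, 0, 0],
    [0.0003, 0, 0.0055, 0, 0, 0],
    [0.0003, 0, 0.007, 0, 0, 0],
    [0.0004, 0, 0.009, 0, 0, 0],
    [0.0005, 0, 0.011, 0, 0, 0],
    [0.0006, 0, 0.013, 0, 0, 0],
    [0.0007, 0, 0.015, 0, 0, 0],
    [0.0008, 0, 0.0165, 0, 0, 0],
    [0.0009, 0, 0.018, 0, 0, 0],
    [0.0009, 0, 0.018, 0, 0, 0]
  ]
}}

```text
time_s: 12.98
eef_pos: [558.6, 132.4, 178.2]
orientation: [[-0.989, 0.143, 0.049], [0.143, 0.99, -0.007], [-0.05, -0.0, -0.999]]
wrist_force: [0.7, -0.3, -1.4]
finger_gap: 11.0
grip_force: 58.7
```

```bash
python3 c.py
```

```text
12.9833 [558.6 132.4 178.2] c -3.1803469775804127 -44.13372918796292 F [ 0.7 -0.3 -1.4] Fc 0.7406313981484351 -0.19550729236652942 10.96842892899644 58.73534023761749
```

{"op": "apply_moves", "data": {
  "targets": [
    [0.0001, 0, 0.0015, 0, 0, 0],
    [0.0002, 0, 0.003, 0, 0, 0],
    [0.0002, 0, 0.0045, 0, 0, 0],
    [0.0003, 0, 0.006, 0, 0, 0],
    [0.0004, 0, 0.0075, 0, 0, 0],
    [0.0005, 0, 0.009, 0, 0, 0],
    [0.0005, 0, 0.0105, 0, 0, 0],
    [0.0006, 0, 0.012, 0, 0, 0],
    [0.0007, 0, 0.0135, 0, 0, 0],
    [0.0007, 0, 0.015, 0, 0, 0],
    [0.0008, 0, 0.016, 0, 0, 0],
    [0.0008, 0, 0.016, 0, 0, 0]
  ]
}}

```text
time_s: 13.98
eef_pos: [559.5, 132.6, 163.1]
orientation: [[-0.988, 0.143, 0.051], [0.142, 0.99, -0.007], [-0.052, 0.001, -0.999]]
wrist_force: [1.9, -0.5, 2.8]
finger_gap: 11.0
grip_force: 59.4
```

```bash
python3 c.py
```

```text
13.9833 [559.5 132.6 163.1] c -2.287768008812409 -43.792165699947894 F [ 1.9 -0.5  2.8] Fc 1.928819490966395 -0.18496871627168554 10.968684383077086 59.38560605049133
```

{"op": "apply_moves", "data": {
  "targets": [
    [0.0001, 0, 0.001, 0, 0, 0],
    [0.0001, 0, 0.002, 0, 0, 0],
    [0.0002, 0, 0.003, 0, 0, 0],
    [0.0002, 0, 0.004, 0, 0, 0],
    [0.0003, 0, 0.005, 0, 0, 0],
    [0.0003, 0, 0.006, 0, 0, 0],
    [0.0003, 0, 0.006, 0, 0, 0]
  ]
}}

```text
time_s: 14.57
eef_pos: [559.6, 132.9, 158.1]
orientation: [[-0.988, 0.142, 0.052], [0.142, 0.99, -0.006], [-0.052, 0.001, -0.999]]
wrist_force: [-0.2, -1.7, 10.6]
finger_gap: 10.8
grip_force: 60.7
```

```bash
python3 c.py
```

```text
14.5667 [559.6 132.9 158.1] c -2.188720431201482 -43.481726128168305 F [-0.2 -1.7 10.6] Fc 0.008565176237014015 -1.7302235317660684 10.786130524206534 60.655027627944946
```

{"op": "apply_moves", "data": {
  "targets": [
    [0.0001, 0, 0.001, 0, 0, 0],
    [0.0001, 0, 0.002, 0, 0, 0],
    [0.0002, 0, 0.003, 0, 0, 0],
    [0.0002, 0, 0.004, 0, 0, 0],
    [0.0003, 0, 0.005, 0, 0, 0],
    [0.0003, 0, 0.006, 0, 0, 0],
    [0.0003, 0, 0.006, 0, 0, 0]
  ]
}}

```text
time_s: 15.15
eef_pos: [559.6, 133.0, 151.1]
orientation: [[-0.988, 0.143, 0.052], [0.142, 0.99, -0.006], [-0.052, 0.002, -0.999]]
wrist_force: [4.8, -0.2, 2.0]
finger_gap: 10.8
grip_force: 59.1
```

```bash
python3 c.py
```

```text
15.15 [559.6 133.  151.1] c -2.198507742693452 -43.407695714312304 F [ 4.8 -0.2  2. ] Fc 4.780179646132489 0.47656839394885564 10.79536382720142 59.0986829996109
```

Force has dropped as the throat passes the pin. I'll continue towards home, at TCP z about 138.

{"op": "apply_moves", "data": {
  "targets": [
    [0.0001, 0, 0.001, 0, 0, 0],
    [0.0001, 0, 0.002, 0, 0, 0],
    [0.0002, 0, 0.0035, 0, 0, 0],
    [0.0002, 0, 0.005, 0, 0, 0],
    [0.0003, 0, 0.0065, 0, 0, 0],
    [0.0004, 0, 0.008, 0, 0, 0],
    [0.0005, 0, 0.0095, 0, 0, 0],
    [0.0005, 0, 0.011, 0, 0, 0],
    [0.0005, 0, 0.011, 0, 0, 0]
  ]
}}

```text
time_s: 15.9
eef_pos: [558.6, 132.3, 138.5]
orientation: [[-0.989, 0.143, 0.049], [0.143, 0.99, -0.007], [-0.049, -0.0, -0.999]]
wrist_force: [6.5, -0.1, -1.9]
finger_gap: 10.9
grip_force: 58.8
```

```bash
python3 c.py
```

```text
15.9 [558.6 132.3 138.5] c -3.1333660024873944 -44.19801704623813 F [ 6.5 -0.1 -1.9] Fc 6.459179787371437 0.8433708904512567 10.92935283575829 58.77074360847473
```

{"op": "apply_moves", "data": {
  "targets": [
    [0, 0, 0.001, 0, 0, 0],
    [0.0001, 0, 0.002, 0, 0, 0],
    [0.0001, 0, 0.002, 0, 0, 0]
  ]
}}

```text
time_s: 16.15
eef_pos: [558.8, 132.3, 137.3]
orientation: [[-0.989, 0.143, 0.049], [0.143, 0.99, -0.007], [-0.05, -0.0, -0.999]]
wrist_force: [4.0, -1.3, 2.2]
finger_gap: 11.1
grip_force: 59.4
```

```bash
python3 c.py
```

```text
16.15 [558.8 132.3 137.3] c -2.9170842824772425 -44.11866741033899 F [ 4.  -1.3  2.2] Fc 4.107159207723644 -0.6753990399307992 11.069041976174915 59.431700706481934
```

{"op": "apply_moves", "data": {
  "targets": [
    [0, 0, 0.001, 0, 0, 0],
    [0.0001, 0, 0.002, 0, 0, 0],
    [0.0001, 0, 0.002, 0, 0, 0]
  ]
}}

```text
time_s: 16.4
eef_pos: [559.1, 132.5, 135.9]
orientation: [[-0.988, 0.143, 0.05], [0.143, 0.99, -0.007], [-0.051, 0.0, -0.999]]
wrist_force: [4.7, -1.5, 4.0]
finger_gap: 10.9
grip_force: 59.9
```

```bash
python3 c.py
```

```text
16.4 [559.1 132.5 135.9] c -2.687996909091285 -43.923879312949076 F [ 4.7 -1.5  4. ] Fc 4.857699377268169 -0.8243140449804685 10.871779198793686 59.87445652484894
```

{"op": "apply_moves", "data": {
  "targets": [
    [0, 0, 0, 0, 0, 0],
    [0, 0, 0, 0, 0, 0],
    [0, 0, 0, 0, 0, 0],
    [0, 0, 0, 0, 0, 0],
    [0, 0, 0, 0, 0, 0]
  ],
  "fingers": 0.04
}}

```text
time_s: 16.82
eef_pos: [558.1, 132.2, 135.0]
orientation: [[-0.989, 0.143, 0.048], [0.143, 0.99, -0.007], [-0.049, -0.0, -0.999]]
wrist_force: [0.1, -1.2, -0.6]
finger_gap: 39.9
grip_force: 0.0
```

{"op": "apply_moves", "data": {
  "targets": [
    [0, 0, -0.005, 0, 0, 0],
    [0, 0, -0.02, 0, 0, 0],
    [0, 0, -0.045, 0, 0, 0],
    [0, 0, -0.07, 0, 0, 0],
    [0, 0, -0.09, 0, 0, 0],
    [0, 0, -0.1, 0, 0, 0],
    [0, 0, -0.1, 0, 0, 0]
  ]
}}

```text
time_s: 17.4
eef_pos: [554.7, 133.6, 238.2]
orientation: [[-0.988, 0.143, 0.053], [0.143, 0.99, -0.005], [-0.053, 0.003, -0.999]]
wrist_force: [0.5, -0.1, -0.2]
finger_gap: 40.1
grip_force: 0.0
```

```bash
python3 c.py; python3 - <<'E'
from h import *
np.set_printoptions(precision=1,suppress=True,linewidth=160)
o=np.array([568,175.6]);x=np.array([.9898,-.1426]);y=np.array([.1426,.9898])
a=snap('scene','s9');b=snap('side','d9');w=snap('wrist','w9')
for d in(a,b,w):
    W=cloud(d);l=np.stack([(W[...,:2]-o)@x,(W[...,:2]-o)@y,W[...,2]],-1).reshape(-1,3)
    q=l[(l[:,2]>118)&(l[:,2]<175)&(abs(l[:,1]+45)<12)&(abs(l[:,0])<30)]
    print(len(q));
    if len(q):print(np.percentile(q,[0,2,50,98,100],axis=0))
f=lambda p:cv2.resize(p,(400,400),interpolation=cv2.INTER_CUBIC)
cv2.imwrite('pics/fin.png',np.hstack([f(a['pixels'][210:290,330:410]),f(b['pixels'][170:260,305:395])])[:,:,::-1])
E
```

```text
17.4 [554.7 133.6 238.2] c -7.187265414822564 -43.42227473150944 F [ 0.5 -0.1 -0.2] Fc 0.4715105795112463 0.009313711790820472 40.07936785209314 0.0
93
[[ -5.4 -50.7 118.3]
 [ -4.7 -50.6 119.5]
 [  9.6 -45.8 139.4]
 [ 20.3 -38.1 151.9]
 [ 21.1 -35.2 152.8]]
99
[[ -9.3 -51.9 118.2]
 [ -8.7 -49.9 120.5]
 [  3.6 -44.9 136.6]
 [ 16.  -37.6 151. ]
 [ 16.9 -35.9 151.8]]
619
[[ -9.5 -49.9 127.3]
 [ -8.9 -49.8 132.7]
 [ -1.8 -44.3 147.5]
 [ 12.3 -38.2 150.7]
 [ 14.1 -38.  151.5]]
```

View pics/fin.png

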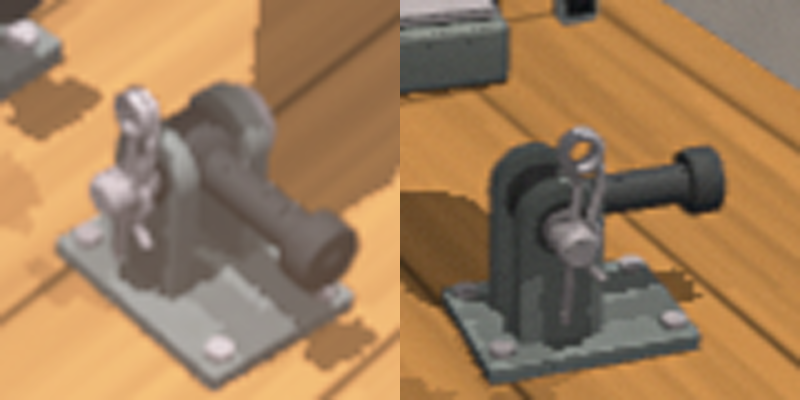

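The clip is seated, with the bow around the pin: coil at (137,105) in the left crop and (583,150) in the right. I'll check its height against known surfaces.

```bash
python3 - <<'E'
from h import *
np.set_printoptions(precision=2,suppress=True,linewidth=160)
from scipy.optimize import least_squares
o=np.array([568,175.6]);x=np.array([.9898,-.1426]);y=np.array([.1426,.9898])
def top(l,c,ax,r=20):
    q=l[(np.hypot(l[:,0]-c[0],l[:,1]-c[1])<r)]; return q
d=load('w3');W=cloud(d).reshape(-1,3);W=W[~np.isnan(W[:,0])]
a=np.radians(15);X=np.array([np.cos(a),np.sin(a)]);Y=np.array([-X[1],X[0]])
l3=np.c_[(W[:,:2]-[527.7,-229.2])@X,(W[:,:2]-[527.7,-229.2])@Y,W[:,2]]
d=load('w9');W=cloud(d).reshape(-1,3);W=W[~np.isnan(W[:,0])]
l9=np.c_[(W[:,:2]-o)@x,(W[:,:2]-o)@y+44.3,W[:,2]]
for n,l,z0 in(('w3',l3,123),('w9',l9,139)):
    q=l[(abs(l[:,0])<20)&(abs(l[:,1])<7)&(l[:,2]>z0+3)&(l[:,2]<z0+20)]
    f=lambda p:np.hypot(q[:,0]-p[0],q[:,2]-p[1])-np.hypot(0,0)-13+0
    # use ridge points only (near |y|~3): torus outer
    m=abs(abs(q[:,1])-3)<1.2;q=q[m]
    r=least_squares(lambda p:np.hypot(q[:,0]-p[0],q[:,2]-p[1])-12.8,[0,z0],loss='soft_l1');print(n,len(q),r.x,np.sqrt(2*r.cost/len(q)))
q=l3[(np.hypot(l3[:,0]-25,l3[:,1])<30)&(abs(l3[:,2]-40)<6)];print('block top',np.median(q[:,2]))
q=l9[(abs(l9[:,0])<24)&(abs(l9[:,1]-20.3)<5)&(l9[:,2]>95)&(l9[:,2]<115)];print('cheek top',np.percentile(q[:,2],[90,98]))
q=l9[(abs(l9[:,1]+10)<5)&(abs(l9[:,0])<14)&(l9[:,2]>80)&(l9[:,2]<102)];r=least_squares(lambda p:np.hypot(q[:,0]-p[0],q[:,2]-p[1])-12,[0,85]);print('pin axis',r.x,len(q))
q=l9[(l9[:,1]>60)&(l9[:,1]<140)&(abs(l9[:,0])<22)&(l9[:,2]>75)];print('head y',np.percentile(q[:,1]-44.3,[2,98]) if len(q) else 'none')
print(manip.sense()['time_s'])
E
```

```text
w3 233 [  1.03 122.89] 0.5214316637887549
w9 242 [  3.78 137.4 ] 0.5198439996306258
block top 39.40535930402501
cheek top [109.28 110.  ]
pin axis [-1.16 84.09] 330
head y [16.73 40.36]
17.55
```

The clip sits about 1.5 mm past home: coil to axis measures 53.5 mm against 55. I'll regrip and ease it up to the point where the spring balances.

{"op": "apply_moves", "data": {
  "targets": [
    [-0.002, -0.0008, 0.02, 0, 0, 0],
    [-0.002, -0.0008, 0.05, 0, 0, 0],
    [-0.002, -0.0008, 0.075, 0, 0, 0],
    [-0.002, -0.0008, 0.09, 0, 0, 0],
    [-0.002, -0.0008, 0.097, 0, 0, 0],
    [-0.002, -0.0008, 0.097, 0, 0, 0],
    [-0.002, -0.0008, 0.097, 0, 0, 0]
  ]
}}

```text
time_s: 18.13
eef_pos: [560.4, 131.2, 138.3]
orientation: [[-0.989, 0.143, 0.048], [0.143, 0.99, -0.008], [-0.049, -0.001, -0.999]]
wrist_force: [-0.1, 0.6, 0.6]
finger_gap: 39.9
grip_force: 0.0
```

{"op": "apply_moves", "data": {
  "targets": [
    [0, 0, 0, 0, 0, 0],
    [0, 0, 0, 0, 0, 0],
    [0, 0, 0, 0, 0, 0],
    [0, 0, 0, 0, 0, 0],
    [0, 0, 0, 0, 0, 0],
    [0, 0, 0, 0, 0, 0]
  ],
  "fingers": 0.0
}}

```text
time_s: 18.63
eef_pos: [560.9, 131.5, 139.4]
orientation: [[-0.988, 0.143, 0.051], [0.143, 0.99, -0.006], [-0.051, 0.001, -0.999]]
wrist_force: [0.7, -0.2, 2.6]
finger_gap: 10.6
grip_force: 60.2
```

```bash
python3 c.py
```

```text
18.6333 [560.9 131.5 139.4] c -0.7620098818237607 -44.619792682014925 F [ 0.7 -0.2  2.6] Fc 0.684589681892834 -0.12229347638804396 10.563599513108525 60.2492094039917
```

{"op": "apply_moves", "data": {
  "targets": [
    [0, 0, -0.001, 0, 0, 0],
    [0, 0, -0.002, 0, 0, 0],
    [0, 0, -0.002, 0, 0, 0]
  ]
}}

```text
time_s: 18.88
eef_pos: [560.3, 131.4, 140.6]
orientation: [[-0.989, 0.143, 0.049], [0.143, 0.99, -0.007], [-0.05, 0.0, -0.999]]
wrist_force: [1.3, 1.0, 0.6]
finger_gap: 10.6
grip_force: 59.8
```

```bash
python3 c.py
```

```text
18.8833 [560.3 131.4 140.6] c -1.3303882942263259 -44.832424411318684 F [1.3 1.  0.6] Fc 1.1537937011258328 1.1873955120825097 10.557163127469083 59.775901436805725
```

{"op": "apply_moves", "data": {
  "targets": [
    [0, 0, -0.001, 0, 0, 0],
    [0, 0, -0.0015, 0, 0, 0],
    [0, 0, -0.0015, 0, 0, 0]
  ]
}}

```text
time_s: 19.13
eef_pos: [559.9, 131.3, 141.9]
orientation: [[-0.989, 0.143, 0.049], [0.143, 0.99, -0.007], [-0.049, -0.0, -0.999]]
wrist_force: [0.3, 0.1, -0.7]
finger_gap: 11.0
grip_force: 59.7
```

```bash
python3 c.py
```

```text
19.1333 [559.9 131.3 141.9] c -1.667097023706806 -45.03968134564927 F [ 0.3  0.1 -0.7] Fc 0.31434036355615264 0.1616147581649821 10.95449473695203 59.67571556568146
```

Balanced: the only load left is the clip's weight. Releasing, retreating and measuring.

{"op": "apply_moves", "data": {
  "targets": [
    [0, 0, 0, 0, 0, 0],
    [0, 0, 0, 0, 0, 0],
    [0, 0, 0, 0, 0, 0],
    [0, 0, 0, 0, 0, 0],
    [0, 0, 0, 0, 0, 0]
  ],
  "fingers": 0.04
}}

```text
time_s: 19.55
eef_pos: [560.2, 131.4, 142.1]
orientation: [[-0.989, 0.143, 0.049], [0.143, 0.99, -0.007], [-0.05, 0.0, -0.999]]
wrist_force: [0.1, 0.4, -0.1]
finger_gap: 40.2
grip_force: 0.0
```

{"op": "apply_moves", "data": {
  "targets": [
    [0, 0, -0.005, 0, 0, 0],
    [0, 0, -0.02, 0, 0, 0],
    [0, 0, -0.045, 0, 0, 0],
    [0, 0, -0.07, 0, 0, 0],
    [0, 0, -0.09, 0, 0, 0],
    [0, 0, -0.1, 0, 0, 0],
    [0, 0, -0.1, 0, 0, 0],
    [0, 0, -0.1, 0, 0, 0]
  ]
}}

```text
time_s: 20.22
eef_pos: [555.2, 132.2, 242.0]
orientation: [[-0.988, 0.143, 0.05], [0.143, 0.99, -0.006], [-0.05, 0.001, -0.999]]
wrist_force: [0.0, -0.2, -1.4]
finger_gap: 40.2
grip_force: 0.0
```

```bash
python3 - <<'E'
from h import *
np.set_printoptions(precision=2,suppress=True,linewidth=160)
from scipy.optimize import least_squares
o=np.array([568,175.6]);x=np.array([.9898,-.1426]);y=np.array([.1426,.9898])
d=snap('wrist','w10');W=cloud(d).reshape(-1,3);W=W[~np.isnan(W[:,0])]
l=np.c_[(W[:,:2]-o)@x,(W[:,:2]-o)@y+44.3,W[:,2]]
q=l[(abs(l[:,0])<20)&(abs(l[:,1])<7)&(l[:,2]>142)&(l[:,2]<160)];q=q[abs(abs(q[:,1])-3)<1.2]
c=least_squares(lambda p:np.hypot(q[:,0]-p[0],q[:,2]-p[1])-12.8,[0,139],loss='soft_l1').x
q=l[(abs(l[:,1]+10)<5)&(abs(l[:,0])<14)&(l[:,2]>80)&(l[:,2]<102)];p=least_squares(lambda p:np.hypot(q[:,0]-p[0],q[:,2]-p[1])-12,[0,85]).x
q=l[(l[:,1]>60)&(l[:,1]<140)&(abs(l[:,0])<22)&(l[:,2]>75)];print('head y',np.percentile(q[:,1]-44.3,[2,98]))
print(c,p,np.hypot(*(c-p)),manip.sense()['wrist_force'])
E
```

```text
head y [16.34 40.22]
[  4.49 136.74] [-1.12 84.1 ] 52.94167210384551 [-0.22  0.27 -0.27]
```

```bash
python3 -c "
from workcell import manip
print(manip.job_done())"
```

```text
the job is handed in; nothing more can be done
None
```

The job is handed in at about 20 s: the pin is fully home and the cotter is through the hole with its bow over the pin, released and clear, though by camera it rests about 2 mm deeper than the stated 55 mm (once eased up 2–3 mm, it settled back there).

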